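# Close and screw down the cover of a shutter control box

## Task

The control box for the roller shutter is wired up: swing its cover fully shut, then use the wide flat-blade screwdriver from the bench rack to turn both captive cover screws clockwise until they are fully home against their stops. Put the screwdriver back upright in the rack when you are done, and leave the other tools and parts on the bench where they are.

Things in the scene. Friction and masses are not known exactly. Their poses are not given: they have to be found in the camera images.
- box: Fixed grey plastic control box lying on the bench, open side up, 200 (x) x 150 (y) x 50 mm high without its cover; origin at the centre of its underside, z up. Three cable glands stand 23 mm out of its +x end. The cover's hinge runs along its +y side at y = +75 mm, z = 50 mm.
- cover (a joint): Cover angle: 0 shut, grows as its free edge swings up and over towards the box's +y side; starts at 1.5 to 1.9 rad, stop at 2.0. Stiff hinge (0.28 N m): it stays where it is left, so it must be pushed all the way down (2 to 4 N near the free edge: on its outer face with shut fingers, from behind and then from above).
- cover_edge (a point): Middle of the cover's free edge, 150 mm from the hinge, 12.5 mm below the outer face. The cover is a shallow tray 200 x 150 x 25 mm, outer face 25 mm above the hinge line; shut, that face is 75 mm above the bench. Its axes, when shut, are those of the box: x along the hinge, y from free edge to hinge, z out of the outer face.
- well_a (a point): Centre of the mouth, in the cover's outer face, of the round well of screw A, 22 mm in diameter (too narrow for fingers), at the free-edge corner on the box's -x end: 82 mm from the middle, 132 mm from the hinge. Axes as the cover. In it turns the captive screw's head: a 19 mm steel disc with a straight slot right across it, 5 mm wide, 4 mm deep, flat-bottomed.
- well_b (a point): The same for screw B, at the free-edge corner on the +x end. In both wells the head's top face is 2 mm below the mouth when the screw is fully undone and sinks to 6 mm below when home. Clockwise from outside goes in, 2.5 mm per rad (1.6 rad in all). Friction 0.08 N m, it stays where left and cannot be pushed in without turning; torque climbs steeply at the stop.
- screw_a (a joint): How far screw A is screwed in, in m: 0 fully undone, 0.004 fully home at a hard stop (over 0.0036 counts as home). Starts between 0 and 0.00125. How the slot lies differs from screw to screw and is not measured: at 0 within 0.7 rad either way of the cover's x axis, at a value s turned s / 0.0025 rad further clockwise (half a turn more is the same slot). Look for it or feel for it with the blade.
- screw_b (a joint): The same for captive screw B in well_b.
- driver: Loose screwdriver with a black hexagonal handle and wide flat blade, 135 mm long, 110 g, hanging upright in the rack, tip 30 mm above the bench. Origin: middle of the blade's tip; z up the shank; x along the blade's width. Blade 13 (x) x 2 (y) x 14 mm; shank 8 mm thick; handle from 60 to 135 mm above the tip, hexagon 30 mm across flats, flats facing +y, -y and every 60 degrees.
- rack: Fixed bench rack of dark sheet steel: plate 200 (x) x 70 (y) x 5 mm, its top 90 mm above the bench, open in front and behind so that the blades show, end walls at x = +-98 mm. Three 21 mm holes in a row at x = -60, 0, +60 mm, y = 0; the drivers hang in them by the handle's underside, in any order. Origin at the centre of its foot, on the bench.
- cross_driver: Bystander in the rack: screwdriver with a round waisted black handle 29 mm thick, thin shank and pointed cross tip, 132 mm long; origin at its tip.
- narrow_driver: Bystander in the rack: small screwdriver with a round black handle 26 mm thick and a blade only 4.5 mm wide, 125 mm long; origin at its tip.
- end_cap: Bystander: grey octagonal shaft end cap 60 mm wide, 62 mm tall with its steel pin, near the box's -x end; origin under its centre.
- crown_ring: Bystander: black plastic drive ring 52 mm across, 18 mm high, lying beside the box's -y side; origin under its centre.
- wall_switch: Bystander: white shutter wall switch 80 x 80 x 38 mm; origin under its centre.
- tape_measure: Bystander: grey tape measure 34 x 66 x 62 mm, standing; origin under its centre.
- bearing_bracket: Bystander: steel angle bracket 100 x 35 x 53 mm with a bearing; origin under its centre.
Mind the look-alikes: they are no part of the job. Leave any blue look-alike of the driver alone.

How it is judged:
By the outcome, as a careful person would: the job done as asked, in the order asked, and still so for the second after the job is handed in, with the robot touching nothing.
It also fails if it takes over 72 s, if anything falls off the work surface, if the arm or the gripper's body presses on something with over 40 N, if the wrist force passes 120 N, or if a joint passes its speed limit or range.

## Robot

A 6-joint arm with a two-finger parallel gripper is mounted at the origin on the work surface. World frame = base frame: x ahead of the robot, y to its left, z up, the work surface at z = 0. Lengths are in m, angles in rad, forces in N, time in s.
With the tool pointing down it reaches from about 0.4 to 0.925 m from the base axis. Payload 3.4 kg.
Tool frame: the origin (TCP) lies between the finger pads; the fingertips stand 11 mm ahead of it and the grasp point (between the pads) lies 8 mm behind it; z points along the fingers, y is the line along which they close (so a half turn about z gives the same grasp; the last joint's range is limited). The gripper opens to 85 mm and grips with 20 to 120 N. Pads are 22 mm wide; open, the fingers measure 114 mm over their backs; the gripper's body (76 mm by 85 mm) begins 54 mm behind the grasp point. The pads swing forward as they close: fully open they stand 13 mm farther back than shut.
Start: joints at [1.077, 0.307, 1.506, -0, 1.328, -0.073], TCP at [0.234, 0.525, 0.242] pointing down, gripper open.
Joint ranges: [-3.12, 3.12], [-1.05, 2.28], [0.14, 2.33], [-1.42, 4.57], [0.1, 2.73], [-2.68, 2.68]. Speed limits (rad/s): [2.57, 2.57, 3.14, 3.14, 3.14, 3.14].

## Interface

Orientations are given as a unit quaternion [w, x, y, z].
In Python, from bench import bot gives the robot as it stands.
- The arm moves only by the tool drive_tool, never from a script. Its argument "plan" is a list that holds one entry, the list of rows, each a list of 5 numbers: the closure, from 0 (fully open) to 1 (shut), then the shift along the tool's x, y, z in cm, then the turn about the tool's z in rad. In form: [[[gripper, x, y, z, yaw], ...]]. A call has 1 to 20 rows; each row shifts and turns the commanded pose from where the row before left it, along the tool's axes as they then stand; what a row does not reach is not made up. A row lasts 1/8 s, in which the tool goes at most 62.5 mm and 10.7 degrees, less where a joint would pass 70% of its speed; a pose out of reach is approached as far as the arm can. A call is refused whole if a number of a shift passes 6.25 or a number of a turn 0.188, either way. A call with a gripper value outside its range is refused whole. The fingers move at their own pace and stop on an object; "grip_force" is the grip in N (left out, the last holds). Time passes only in rows, so rows that do not move let the fingers close. It gives the time, the measured TCP pose, the force, the opening and the grip force at its end, in the units of the state.
- bot.state(): the state, without advancing time (a new reading comes with each control period).
- bot.read_camera(name): name is "scene" or "top" or "wrist"; returns a dict with "color" (400x640x3 uint8, red, green, blue), "depth" (400x640 float32, m along the optical axis (not along the pixel's ray), 0 where there is no reading), "camera_matrix" (3x3 intrinsics, pixels), "R" (3x3) and "t" (3): a world point X has camera coordinates R X + t; the wrist camera has in their place "tool_from_camera" (4x4, takes a point from camera to tool coordinates, whose origin is the TCP and whose axes are the flange's). Camera axes: x right, y down, z forward; pixel columns grow to the right and rows downward; lengths in m; the calibration is good to about 2 mm. A picture is of the moment at which its call begins: read the wrist's pose just before it.
- bot.close_job(): hands the job in; it is judged then, once.
The state is a dict: "time_s": time; "joint_pos": joint angles; "joint_vel": joint speeds; "joint_efforts": joint torques, N m; "tcp_pos": TCP position; "eef_rot": TCP orientation; "wrist_force": force on the tool from outside, world axes, zero at the start; "moment": the same for the moment, N m; "gripper_width": finger opening in m; "grasp_force": force on a finger pad.
Only numpy, scipy, OpenCV 4.12 (cv2) and the standard library are available. Lean on these libraries where they do the work, as an engineer would, in place of code of your own. Each camera call takes 0.05 s, during which the arm holds its last target. There are 200 camera calls.

## Working session

There is one attempt and no reset: what is moved stays moved. The work goes in short steps, Python scripts to look and compute and a tool call to move; the robot and the scene stay as the last step left them, time stands still between calls to the robot, and variables do not carry over. Pictures are saved under pics/ and viewed, at most 10 in all, crops included, and the job is handed in when it is done.

Besides the shell and the picture viewer there is one more tool, called after "Call:" as name([rows], argument=value, ...), one row to a line, values as JSON. drive_tool: Moves the arm, as the interface text tells. Its arguments: {"type":"object","properties":{"plan":{"type":"array"},"grip_force":{"type":"number"}},"required":["plan"]}

```bash
ls; mkdir -p pics; python3 - <<'E'
from bench import bot
import cv2,numpy as np
s=bot.state();print({k:np.round(v,3).tolist() for k,v in s.items()})
for n in ["scene","top"]:
    c=bot.read_camera(n);np.savez(f"{n}0.npz",**c)
    print(n,c["camera_matrix"].round(1).tolist(),c["R"].round(4).tolist(),c["t"].round(4).tolist())
    cv2.imwrite(f"pics/{n}0.png",c["color"][:,:,::-1])
E
```

```text
pics
{'time_s': 0.0, 'joint_pos': [1.078, 0.308, 1.508, 0.0, 1.328, -0.073], 'joint_vel': [0.002, -0.0, -0.001, 0.001, 0.001, -0.0], 'joint_efforts': [0.002, -45.755, -25.192, 0.0, 0.013, 0.0], 'tcp_pos': [0.234, 0.524, 0.241], 'eef_rot': [-0.0, 0.208, 0.978, -0.001], 'wrist_force': [-0.225, -0.181, -1.195], 'moment': [-0.019, -0.011, 0.027], 'grasp_force': 0.0, 'gripper_width': 0.085}
scene [[369.2, 0.0, 312.6], [0.0, 369.2, 199.5], [0.0, 0.0, 1.0]] [[-0.5434, 0.8394, -0.0118], [0.7285, 0.4645, -0.5035], [-0.4172, -0.2822, -0.8639]] [0.287, -0.3868, 1.2407]
top [[444.6, 0.0, 332.5], [0.0, 444.6, 199.5], [0.0, 0.0, 1.0]] [[0.0231, -0.9996, 0.0148], [-0.9941, -0.0246, -0.1055], [0.1058, -0.0123, -0.9943]] [0.0041, 0.5399, 1.2868]
```

```bash
python3 - <<'E'
import cv2,numpy as np
a=cv2.imread("pics/scene0.png");b=cv2.imread("pics/top0.png")
cv2.imwrite("pics/both.png",np.vstack([a,b])[:, :])
E
```

```text
(no output)
```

View pics/scene0.png

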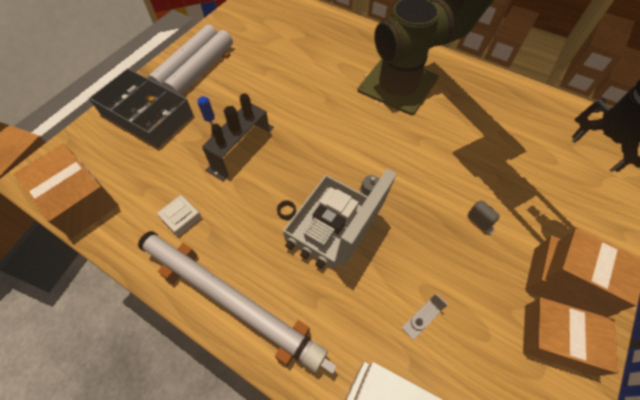

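View pics/top0.png

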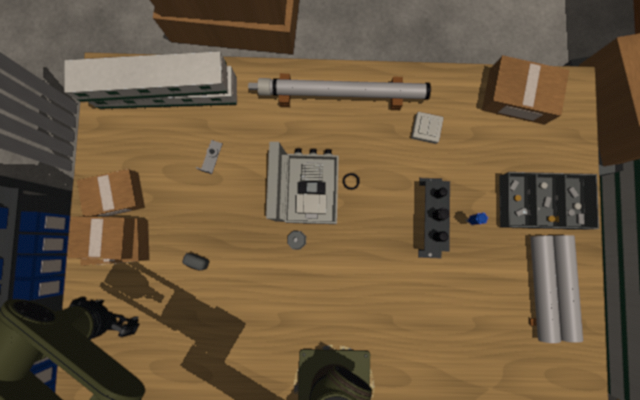

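The scene view shows the open box at (335,225), its cover standing at (370,220), and the rack at (235,140) with three black handles plus a blue look-alike at (206,108). In the top view the handles are at (440,193), (438,214) and (440,237), the blue look-alike at (478,218), and the box at (312,188) with its glands towards world +x and its hinge at world +y.

```bash
cat > h.py <<'E'
import numpy as np,cv2
from scipy.spatial.transform import Rotation as Ro
def cloud(c):
    K=c["camera_matrix"];v,u=np.mgrid[:400,:640];d=c["depth"]
    p=np.stack([(u-K[0,2])/K[0,0]*d,(v-K[1,2])/K[1,1]*d,d],-1)
    if "R" in c: return (p-c["t"])@c["R"]
    return p@c["T"][:3,:3].T+c["T"][:3,3]
def ray(c,uv,z):
    K=c["camera_matrix"];o=-c["R"].T@c["t"]
    d=c["R"].T@np.array([(uv[0]-K[0,2])/K[0,0],(uv[1]-K[1,2])/K[1,1],1]);return o+d*(z-o[2])/d[2]
def wrist(bot):
    s=bot.state();c=dict(bot.read_camera("wrist"));q=s["eef_rot"]
    T=np.eye(4);T[:3,:3]=Ro.from_quat([q[1],q[2],q[3],q[0]]).as_matrix();T[:3,3]=s["tcp_pos"]
    W=T@c["tool_from_camera"];c["T"]=W;c["R"]=W[:3,:3].T;c["t"]=-W[:3,:3].T@W[:3,3];return c
E
python3 - <<'E'
from h import *
for n in ["top","scene"]:
    c=dict(np.load(n+"0.npz"));P=cloud(c);ok=c["depth"]>0
    print(n,-c["R"].T@c["t"], "bench z",np.median(P[...,2][ok&(abs(P[...,0]-.6)<.1)]))
    def show(name,m):
        Q=P[m&ok];
        if len(Q)==0: print(name,0);return
        r=cv2.minAreaRect((Q[:,:2]*1000).astype(np.float32));print(name,len(Q),Q.mean(0).round(4),"rect",np.round(r[0],1),np.round(r[1],1),round(r[2],1),"z",np.percentile(Q[:,2],[2,50,98]).round(3))
    reg=lambda x0,x1,y0,y1,z0,z1:(P[...,0]>x0)&(P[...,0]<x1)&(P[...,1]>y0)&(P[...,1]<y1)&(P[...,2]>z0)&(P[...,2]<z1)
    if n=="top": R=P
    print(P[[214,193,237],[438,440,440]] if n=="top" else P[130,235])
    show("boxrim",reg(.4,.75,-.15,.25,.042,.056)); show("cover",reg(.4,.75,-.15,.3,.09,.25))
    show("rackplate",reg(.3,.75,-.5,-.2,.083,.096)); show("handles",reg(.3,.75,-.5,-.2,.13,.20))
c=dict(np.load("top0.npz"));a=c["color"][150:270,250:500,::-1]
s=dict(np.load("scene0.npz"))["color"][80:280,180:420,::-1]
A=cv2.resize(a,None,fx=2.4,fy=2.4,interpolation=3);S=cv2.resize(s[:110,:110],None,fx=4.5,fy=4.5,interpolation=3)
cv2.imwrite("pics/crop1.png",S)
E
```

```text
top [0.40049658 0.03316217 1.33638634] bench z 0.001430347440447279
[[ 0.49402473 -0.2634248   0.15833345]
 [ 0.55120939 -0.27023939  0.15315467]
 [ 0.43299901 -0.26830761  0.15956781]]
boxrim 1592 [0.5707 0.0963 0.0501] rect [542.2  87.3] [165.9 284.2] 89.9 z [0.043 0.05  0.056]
cover 902 [0.5692 0.1742 0.1877] rect [570.2 172.6] [ 31.8 200.6] 89.7 z [0.095 0.199 0.204]
rackplate 1345 [ 0.4948 -0.2756  0.0903] rect [ 496.1 -317.1] [150.5 200.8] 89.3 z [0.085 0.09  0.095]
handles 438 [ 0.4898 -0.2988  0.1516] rect [ 476.7 -308.6] [157.1 130.2] 59.6 z [0.131 0.155 0.167]
scene [0.95530677 0.28887884 0.88047688] bench z 0.001699307972358663
[ 0.50526654 -0.26956254  0.09665511]
boxrim 1748 [0.5755 0.074  0.0494] rect [535.9  89.9] [176.3 270.8] 89.8 z [0.043 0.05  0.055]
cover 1553 [0.5888 0.1758 0.1806] rect [569.9 172.7] [ 30.4 202.4] 88.9 z [0.098 0.199 0.202]
rackplate 1085 [ 0.5088 -0.2755  0.091 ] rect [ 496.1 -318.8] [154.  201.9] 89.3 z [0.085 0.091 0.095]
handles 527 [ 0.4966 -0.2912  0.1493] rect [ 479.3 -310.1] [156.2 130.8] 60.4 z [0.131 0.15  0.167]
```

View pics/crop1.png

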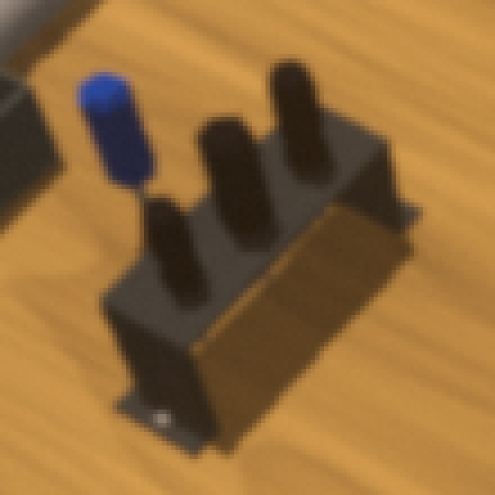

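In the rack the candidates are, by crop pixel, handles at (175,250), (237,185) and (305,125). The middle one is the thickest and has a constant section, which fits the 30 mm hexagon. I'll confirm that with the wrist camera before reaching. Next come the box and cover poses.

```bash
python3 - <<'E'
from h import *
for n in ["top","scene"]:
    c=dict(np.load(n+"0.npz"));P=cloud(c);ok=c["depth"]>0
    reg=lambda x0,x1,y0,y1,z0,z1:P[ok&(P[...,0]>x0)&(P[...,0]<x1)&(P[...,1]>y0)&(P[...,1]<y1)&(P[...,2]>z0)&(P[...,2]<z1)]
    Q=reg(.44,.72,-.04,.14,.044,.056);r=cv2.minAreaRect((Q[:,:2]*1000).astype(np.float32));print(n,"rim",r)
    print(np.percentile(Q[:,0],[.5,5,95,99.5]).round(4),np.percentile(Q[:,1],[.5,5,95,99.5]).round(4))
    Q=reg(.48,.66,.1,.26,.08,.195)
    for z in np.arange(.08,.21,.02):
        q=reg(.48,.66,.1,.26,z,z+.02); 
        if len(q): print(round(z,2),len(q),np.percentile(q[:,1],[5,50,95]).round(4))
    q=reg(.4,.75,.1,.3,.185,.23);print("top edge",q[:,2].max(),q[q[:,2]>.195].mean(0),np.percentile(q[:,0],[1,99]))
    Q=reg(.36,.62,-.33,-.21,.086,.094);print("plate",np.percentile(Q[:,0],[.5,99.5]),np.percentile(Q[:,1],[.5,3,97,99.5]),cv2.minAreaRect((Q[:,:2]*1000).astype(np.float32)))
E
```

```text
top rim ((555.6019897460938, 71.61805725097656), (229.2809600830078, 134.9387969970703), 0.023308563977479935)
[0.4697 0.4728 0.6666 0.6695] [0.0049 0.0068 0.1183 0.1349]
0.08 73 [0.1708 0.1717 0.1727]
0.1 26 [0.1719 0.1725 0.173 ]
0.16 13 [0.1634 0.1637 0.1639]
0.18 401 [0.1638 0.1762 0.1868]
0.2 288 [0.1636 0.1738 0.1866]
top edge 0.20617752321196844 [0.56830579 0.17537781 0.19960831] [0.47048964 0.66781667]
plate [0.39648083 0.59569805] [-0.31248489 -0.31152585 -0.24359476 -0.24157265] ((496.09014892578125, -277.36273193359375), (71.3121109008789, 199.79539489746094), 89.39089965820312)
scene rim ((569.8489990234375, 69.82289123535156), (202.08538818359375, 138.37539672851562), 0.4357592761516571)
[0.4701 0.4733 0.6681 0.6702] [0.0028 0.0056 0.1177 0.1328]
0.08 48 [0.1794 0.1808 0.1818]
0.1 51 [0.1807 0.1821 0.1831]
0.12 53 [0.1817 0.1833 0.1841]
0.14 78 [0.1833 0.1842 0.1849]
0.16 72 [0.1836 0.1845 0.1852]
0.18 529 [0.1637 0.1777 0.1861]
0.2 397 [0.1626 0.171  0.1841]
top edge 0.20382545074941216 [0.57637006 0.17427273 0.19980712] [0.47231849 0.66992918]
plate [0.39681778 0.59699906] [-0.31487992 -0.31222729 -0.24456323 -0.24336266] ((496.6414489746094, -279.37158203125), (73.01653289794922, 201.86338806152344), 89.21701049804688)
```

Call:
drive_tool([
  [[1,0,0,0,-0.14],[1,0,0,0,-0.14],[1,0,0,0,-0.14],[1,-3.36,-2.84,0.4,0],[1,-3.36,-2.84,0.4,0],[1,-3.36,-2.84,0.4,0],[1,-3.36,-2.84,0.4,0],[1,-3.36,-2.84,0.4,0],[1,-3.36,-2.84,0.4,0],[1,-3.36,-2.84,0.4,0],[1,-3.36,-2.84,0.4,0],[1,-3.36,-2.84,0.4,0],[1,-3.36,-2.84,0.4,0]],
])

```text
time_s: 1.72
tcp_pos: [0.5711, 0.24, 0.2017]
eef_rot: [-0.0, -0.0, 1.0, -0.0]
wrist_force: [1.0, 0.7, 0.5]
gripper_width: -0.0003
grasp_force: 0.0
```

```bash
python3 - <<'E'
import numpy as np
for t in np.append(np.arange(1.7,0,-.1),0): print(round(t,2),round(.154-.135*np.cos(t)+.025*np.sin(t)+.0145,4),round(.061+.135*np.sin(t)+.025*np.cos(t),4))
E
```

```text
1.7 0.2107 0.1917
1.6 0.1974 0.1952
1.5 0.1839 0.1974
1.4 0.1702 0.1983
1.3 0.1565 0.1978
1.2 0.1429 0.1959
1.1 0.1295 0.1927
1.0 0.1166 0.1881
0.9 0.1042 0.1823
0.8 0.0924 0.1753
0.7 0.0814 0.1671
0.6 0.0712 0.1579
0.5 0.062 0.1477
0.4 0.0539 0.1366
0.3 0.0469 0.1248
0.2 0.0412 0.1123
0.1 0.0367 0.0994
0.0 0.0335 0.086
```

Call:
drive_tool([
  [[1,0,-2.15,0.33,0],[1,0,-2.15,0.33,0],[1,0,-1.35,-0.22,0],[1,0,-1.37,-0.09,0],[1,0,-1.37,0.05,0],[1,0,-1.36,0.19,0],[1,0,-1.34,0.32,0],[1,0,-1.29,0.46,0],[1,0,-1.24,0.58,0],[1,0,-1.18,0.7,0],[1,0,-1.1,0.82,0],[1,0,-1.02,0.92,0],[1,0,-0.92,1.02,0],[1,0,-0.81,1.11,0],[1,0,-0.7,1.18,0],[1,0,-0.57,1.25,0],[1,0,-0.45,1.29,0]],
])

```text
time_s: 3.85
tcp_pos: [0.5703, 0.0372, 0.0989]
eef_rot: [-0.0, -0.0, 1.0, 0.0]
wrist_force: [0.9, -0.2, -0.3]
gripper_width: -0.0003
grasp_force: 0.1
```

Call:
drive_tool([
  [[1,0,-0.2,0.7,0],[1,0,0,0.5,0],[1,0,0,0.1,0],[1,0,0,0,0]],
])

```text
time_s: 4.35
tcp_pos: [0.5707, 0.0356, 0.0871]
eef_rot: [0.0, -0.0, 1.0, 0.0]
wrist_force: [1.1, -0.3, 0.1]
gripper_width: -0.0003
grasp_force: 0.0
```

```bash
python3 - <<'E'
from h import *
from bench import bot
c=bot.read_camera("top");np.savez("top1.npz",**c);P=cloud(c);ok=c["depth"]>0
for x in (.49,.65):
  for y in (.02,.06,.1,.14):
    q=P[ok&(abs(P[...,0]-x)<.008)&(abs(P[...,1]-y)<.008)];print(x,y,len(q),np.median(q[:,2]) if len(q) else 0)
E
```

```text
0.49 0.02 35 0.0714401384662525
0.49 0.06 32 0.07542822294151305
0.49 0.1 26 0.08026004045704721
0.49 0.14 21 0.07565877574111947
0.65 0.02 0 0
0.65 0.06 0 0
0.65 0.1 0 0
0.65 0.14 30 0.07589135170391878
```

Call:
drive_tool([
  [[1,0,0,0.1,0],[1,0,0,0.1,0],[1,0,0,0,0]],
])

```text
time_s: 4.78
tcp_pos: [0.5708, 0.0355, 0.086]
eef_rot: [0.001, -0.0, 1.0, 0.0]
wrist_force: [-0.5, 1.0, 5.2]
gripper_width: 0.0001
grasp_force: 3.1
```

Call:
drive_tool([
  [[1,0,0,0.1,0],[1,0,0,0.1,0],[1,0,0,0,0]],
])

```text
time_s: 5.15
tcp_pos: [0.5708, 0.0355, 0.0859]
eef_rot: [0.001, -0.0, 1.0, 0.0]
wrist_force: [-5.3, 0.3, 19.5]
gripper_width: -0.0
grasp_force: 9.4
```

Call:
drive_tool([
  [[1,0,0,-3,0],[1,0,0,-5,0],[1,0,0,-5,0],[0,0,0,-4,0],[0,0,0,0,0]],
])

```text
time_s: 5.78
tcp_pos: [0.5729, 0.0354, 0.2572]
eef_rot: [0.004, -0.0, 1.0, -0.0]
wrist_force: [-0.6, -0.3, -1.3]
gripper_width: 0.0358
grasp_force: 0.0
```

```bash
python3 - <<'E'
from h import *
from bench import bot
c=wrist(bot);np.savez("w1.npz",**c);P=cloud(c);print(c["tool_from_camera"].round(3).tolist(),c["camera_matrix"][0,0],P[200,320],bot.state()["tcp_pos"])
cv2.imwrite("pics/w1.png",c["color"][:,:,::-1])
E
```

```text
[[-0.001, -0.946, -0.324, 0.083], [1.0, -0.001, -0.002, -0.0], [0.001, -0.324, 0.946, -0.132], [0.0, 0.0, 0.0, 1.0]] 347.5689893727588 [0.6013854  0.0384214  0.07503194] [0.57138347 0.03543391 0.25478706]
```

View pics/w1.png

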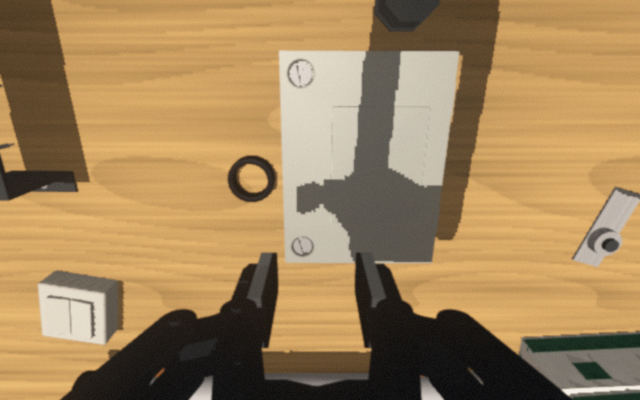

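The wrist view shows the cover shut. Screw A is at (301,73) and screw B at (303,246), with both slots visible and lying roughly along world x.

```bash
cat >> h.py <<'E'
def rect(c,cx,cy,z,half=.016,px=400):
    o=np.float32([[0,0],[px,0],[px,px],[0,px]])  # image up=+x world, left=+y world
    w=[(cx+half,cy+half,z),(cx+half,cy-half,z),(cx-half,cy-half,z),(cx-half,cy+half,z)]
    uv=[]
    for p in w:
        q=c["R"]@np.array(p)+c["t"];uv.append((c["camera_matrix"]@q)[:2]/q[2])
    H=cv2.getPerspectiveTransform(np.float32(uv),o);return cv2.warpPerspective(c["color"],H,(px,px),flags=cv2.INTER_CUBIC)
E
python3 - <<'E'
from h import *
c=dict(np.load("w1.npz"));P=cloud(c)
print(ray(c,(301,73),.075),ray(c,(303,246),.075))
g=cv2.cvtColor(c["color"],cv2.COLOR_RGB2GRAY)
# cover corners at z=.075
m=(abs(P[...,2]-.075)<.006)&(abs(P[...,0]-.57)<.13)&(abs(P[...,1]-.08)<.11)
q=P[m];print(cv2.minAreaRect((q[:,:2]*1000).astype(np.float32)))
ims=[rect(c,x,y,.075) for x,y in (ray(c,(301,73),.075)[:2],ray(c,(303,246),.075)[:2])]
cv2.imwrite("pics/slots1.png",np.hstack(ims)[:,:,::-1])
E
```

```text
[0.48680028 0.02198831 0.075     ] [0.65055685 0.02145484 0.075     ]
((569.443603515625, 78.66448974609375), (150.56080627441406, 200.95822143554688), 89.73065185546875)
```

View pics/slots1.png

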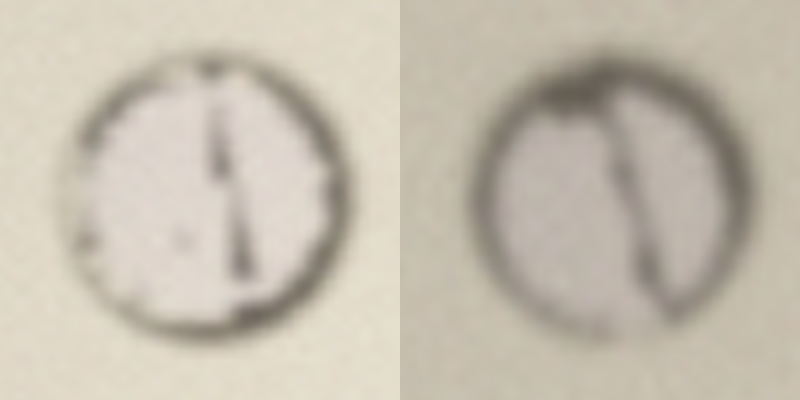

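Screw A's slot lies about +0.16 rad counter-clockwise from world x, and screw B's about +0.26 rad. Each dark line is one slot wall. The wells are at about (0.487, 0.0216) and (0.6506, 0.0207).

Call:
drive_tool([
  [[0,0.7,-5.2,0,0],[0,0.7,-5.2,0,0],[0,0.7,-5.2,0,0],[0,0.7,-5.2,0,0],[0,0.7,-5.2,0,0],[0,0.7,-5.3,0,0],[0,0,0,0,0],[0,0,0,0,0]],
])

```text
time_s: 6.82
tcp_pos: [0.5276, -0.2769, 0.2511]
eef_rot: [-0.001, 0.0, 1.0, 0.001]
wrist_force: [-0.4, 0.4, -0.4]
gripper_width: 0.0851
grasp_force: 0.0
```

```bash
python3 - <<'E'
from h import *
from bench import bot
c=wrist(bot);np.savez("w2.npz",**c);P=cloud(c);print(bot.state()["tcp_pos"],bot.state()["joint_pos"])
m=(c["depth"]>0)&(P[...,2]>.11)&(P[...,2]<.2)&(P[...,0]>.39)&(P[...,0]<.62)&(abs(P[...,1]+.278)<.035)
n,l,st,ce=cv2.connectedComponentsWithStats(m.astype(np.uint8))
for i in range(1,n):
    if st[i,4]>100:
        q=P[l==i];t=q[q[:,2]>np.percentile(q[:,2],98)-.004]
        print(st[i],ce[i].round(),"top",np.median(t[:,2]).round(4),cv2.minEnclosingCircle((t[:,:2]*1000).astype(np.float32)),t.mean(0).round(4),len(t))
g=c["color"][:,:,::-1];cv2.imwrite("pics/w2.png",cv2.resize(cv2.convertScaleAbs(g[20:270,130:430],alpha=2.5),None,fx=2.2,fy=2.2,interpolation=2))
E
```

```text
[ 0.52790547 -0.27630131  0.25153731] [-5.53480273e-01  3.30645741e-01  1.44573635e+00  6.92901786e-04
  1.36825396e+00 -2.12491397e+00]
[ 291   40   46   49 1759] [314.  64.] top 0.1622 ((435.5420837402344, -278.1995544433594), 12.388992309570312) [ 0.4355 -0.2782  0.1621] 1372
[ 289  126   49   62 2216] [313. 157.] top 0.1653 ((495.67144775390625, -277.81964111328125), 15.839577674865723) [ 0.4951 -0.2789  0.1652] 1188
[ 296  206   34   48 1292] [313. 230.] top 0.1551 ((554.860107421875, -279.88470458984375), 10.983819961547852) [ 0.5542 -0.2798  0.155 ] 656
```

View pics/w2.png

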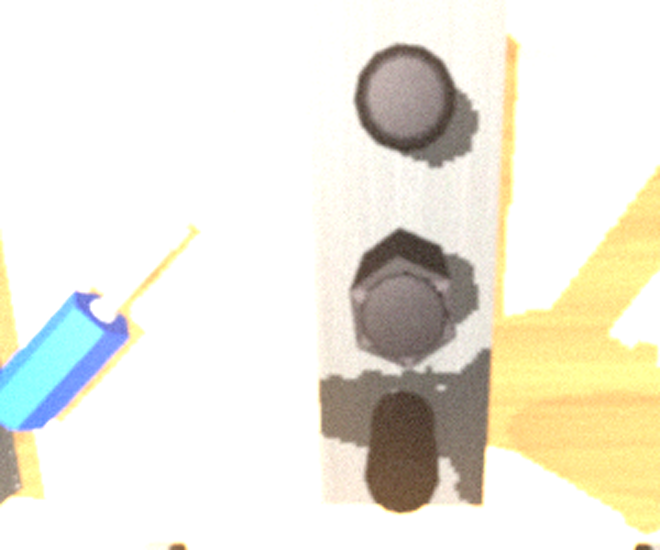

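This confirms it. The handle at crop (405,300), rack centre, is hexagonal, 30 mm wide with its top at 0.165, so it is the wide flat-blade driver. The upper handle (405,97) is round and waisted, which makes it the cross driver. The lower one (402,450) is thin and shorter, which makes it the narrow driver. The blue one on the left is left alone.

Call:
drive_tool([
  [[0,3.2,-0.2,0,0],[0,0,0,4,0],[0,0,0,4,0],[0,0,0,4,0],[0,0,0,1.4,0],[0,0,0,0,0]],
], grip_force=60)

```text
time_s: 7.62
tcp_pos: [0.4964, -0.2783, 0.1183]
eef_rot: [-0.001, -0.001, 1.0, 0.001]
wrist_force: [0.3, -0.3, 0.3]
gripper_width: 0.0852
grasp_force: 0.0
```

Call:
drive_tool([
  [[0.8,0,0,0,0],[1,0,0,0,0],[1,0,0,0,0],[1,0,0,0,0]],
])

```text
time_s: 8.12
tcp_pos: [0.4972, -0.2799, 0.1202]
eef_rot: [0.001, 0.0, 1.0, -0.001]
wrist_force: [-0.2, 0.3, 6.4]
gripper_width: 0.0299
grasp_force: 59.1
```

Call:
drive_tool([
  [[1,0,0,-2,0],[1,0,0,-4,0],[1,0,0,-4,0],[1,0,0,-4,0],[1,0,0,0,0]],
])

```text
time_s: 8.75
tcp_pos: [0.4983, -0.2809, 0.2626]
eef_rot: [0.003, -0.0, 1.0, -0.002]
wrist_force: [0.8, 0.2, -1.4]
gripper_width: 0.0301
grasp_force: 59.3
```

```bash
python3 - <<'E'
from h import *
from bench import bot
s=bot.state();print(s["tcp_pos"],s["wrist_force"],s["gripper_width"])
c=bot.read_camera("scene");p=s["tcp_pos"]-[0,0,.075]
q=c["R"]@p+c["t"];u,v=((c["camera_matrix"]@q)[:2]/q[2]).astype(int);print(u,v)
A=cv2.resize(c["color"][v-35:v+35,u-30:u+30],(514,600),interpolation=2)
c=bot.read_camera("top");q=c["R"]@p+c["t"];u,v=((c["camera_matrix"]@q)[:2]/q[2]).astype(int);print(u,v)
cv2.imwrite("pics/blade.png",A[:,:,::-1])
E
```

```text
[ 0.49834836 -0.2808945   0.26263111] [ 0.81761718  0.23857137 -1.42026828] 0.030060956218916596
226 102
447 211
```

View pics/blade.png

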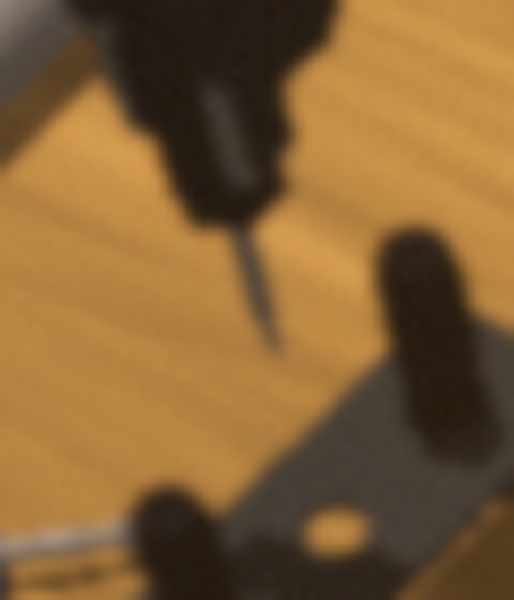

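The blade appears edge-on, tapering to a point at (275,345). The scene camera views along about 51° in the plane, so the blade width lies at the 60° option relative to tool x. Next I'll measure the tip in the tool frame with the wrist camera.

```bash
cat > tip.py <<'E'
from h import *
from bench import bot
import sys
s=bot.state();c=dict(bot.read_camera("wrist"));c["T"]=c["tool_from_camera"];P=cloud(c);np.savez("tip.npz",**c)
print(s["tcp_pos"],s["eef_rot"])
m=(c["depth"]>0)&(abs(P[...,0])<.03)&(abs(P[...,1])<.03)&(P[...,2]>.033)&(P[...,2]<.1)
for z in np.arange(.034,.1,.006):
    q=P[m&(abs(P[...,2]-z)<.003)]
    if len(q)>3: print(z.round(3),len(q),"x",np.percentile(q[:,0],[5,50,95]).round(4),"y",np.percentile(q[:,1],[5,50,95]).round(4))
cv2.imwrite(sys.argv[1],cv2.resize(c["color"][120:340,220:420,::-1],None,fx=2.7,fy=2.7,interpolation=2))
E
python3 tip.py pics/tip1.png
```

```text
[ 0.49612043 -0.27941047  0.25865926] [-9.18112029e-05 -3.19851439e-05  9.99999995e-01  3.43984240e-05]
0.064 31 x [0.0034 0.0052 0.0057] y [-0.0021  0.0006  0.0033]
0.07 41 x [0.0024 0.0049 0.0056] y [-0.0037 -0.      0.0037]
0.076 64 x [-0.0009  0.0042  0.0057] y [-0.0052 -0.0006  0.0057]
0.082 32 x [0.0001 0.0039 0.0049] y [-0.0058 -0.0026  0.0059]
0.088 50 x [-0.0001  0.0027  0.0051] y [-0.0054  0.      0.0058]
```

View pics/tip1.png

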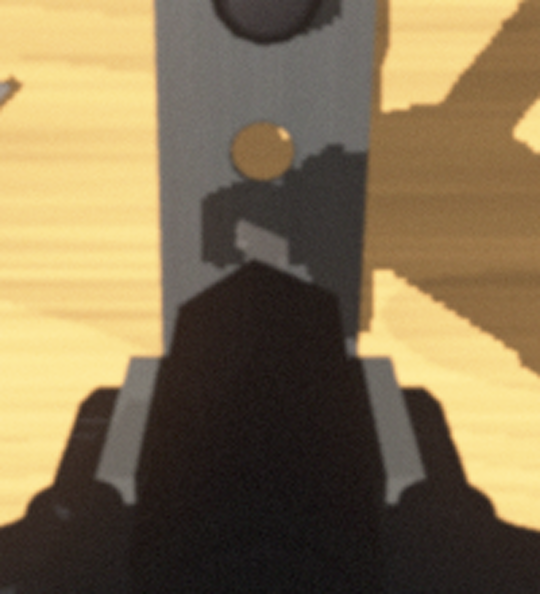

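```bash
python3 - <<'E'
from h import *
c=dict(np.load("tip.npz"));K=c["camera_matrix"];T=c["T"]
for z in (.088,.090):
  pts=[]
  for u,v in ((220+238/2.7,120+222/2.7),(220+287/2.7,120+240/2.7)):
    d=T[:3,:3]@np.array([(u-K[0,2])/K[0,0],(v-K[1,2])/K[1,1],1]);p=T[:3,3]+d*(z-T[2,3])/d[2];pts.append(p)
  print(z,np.round(pts,4),np.mean(pts,0).round(4))
E
```

```text
0.088 [[ 0.0046 -0.0059  0.088 ]
 [-0.0002  0.0063  0.088 ]] [0.0022 0.0002 0.088 ]
0.09 [[ 0.0039 -0.006   0.09  ]
 [-0.0009  0.0064  0.09  ]] [0.0015 0.0002 0.09  ]
```

The tip centre sits at about (+1.5, 0, 90) mm in the tool frame. The blade is confirmed at +60° in the plan view, with its tip line at crop (238,222)-(287,240).

Call:
drive_tool([
  [[1,0.14,3,0,0],[1,0.14,5,0,0],[1,0.14,5,0,0],[1,0.14,5,0.4,0],[1,0.14,5,0.5,0],[1,0.14,5,0.5,0],[1,0,1.97,1,0],[1,0,0,0,0.177],[1,0,0,0,0.177],[1,0,0,0,0.177],[1,0,0,0,0.177],[1,0,0,0,0.177],[1,0,0,1.5,0],[1,0,0,1.5,0],[1,0,0,0,0],[1,0,0,0,0]],
])

```text
time_s: 10.9
tcp_pos: [0.488, 0.0201, 0.2045]
eef_rot: [-0.0, 0.428, 0.904, -0.0]
wrist_force: [0.7, 0.0, -0.5]
gripper_width: 0.0297
grasp_force: 59.6
```

```bash
python3 tip.py pics/tip2.png; python3 -c "
from h import *
from bench import bot
q=bot.state()['eef_rot'];R=Ro.from_quat([q[1],q[2],q[3],q[0]]).as_matrix();print('tool y ang',np.arctan2(R[1,1],R[0,1]),bot.state()['joint_pos'].round(2))"
```

```text
[0.4879848  0.0201218  0.20448876] [-3.93277705e-04  4.27764319e-01  9.03890207e-01 -1.63497418e-04]
0.064 33 x [0.0034 0.0049 0.0056] y [-0.0016  0.0011  0.0038]
0.07 46 x [0.0023 0.0046 0.0053] y [-0.0031  0.0005  0.0041]
0.076 57 x [-0.0013  0.0039  0.0053] y [-0.0052 -0.0001  0.0063]
0.082 39 x [-0.0003  0.0035  0.0049] y [-0.0048 -0.0021  0.0064]
0.088 43 x [-0.0001  0.0027  0.0047] y [-0.0049  0.0005  0.006 ]
tool y ang 0.686686425276524 [-0.05  0.22  1.74 -0.    1.19 -0.73]
```

View pics/tip2.png

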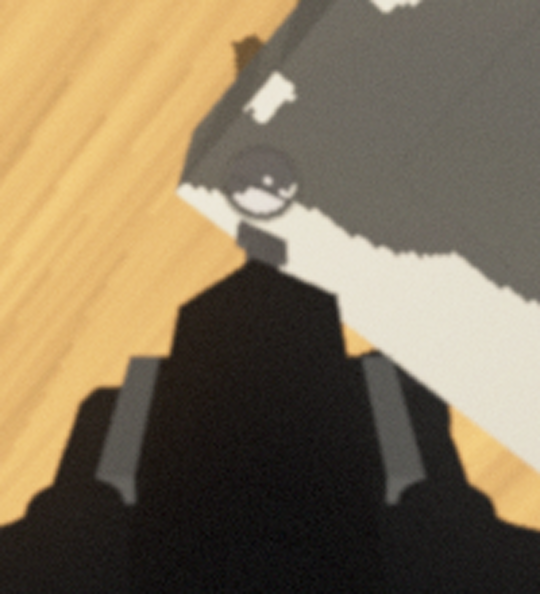

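The view shows the blade tip at (238-287, 222-240), just in front of well A at (262,182) as seen from the tilted camera. Now I'll compare the two in the tool frame.

```bash
python3 - <<'E'
from h import *
c=dict(np.load("tip.npz"));K=c["camera_matrix"];T=c["T"]
def f(u,v,z):
    u=220+u/2.7;v=120+v/2.7
    d=T[:3,:3]@np.array([(u-K[0,2])/K[0,0],(v-K[1,2])/K[1,1],1]);return (T[:3,3]+d*(z-T[2,3])/d[2]).round(4)
print("well",f(262,182,.2045-.075),"tip ends",f(238,222,.09),f(287,240,.09))
E
```

```text
well [0.0019 0.0006 0.1295] tip ends [ 0.0037 -0.0055  0.09  ] [-0.0012  0.0069  0.09  ]
```

Call:
drive_tool([
  [[1,0,0,2,0],[1,0,0,1.5,0],[1,0,0,0.5,0],[1,0,0,0.15,0],[1,0,0,0.15,0],[1,0,0,0.1,0],[1,0,0,0,0]],
])

```text
time_s: 11.82
tcp_pos: [0.4882, 0.0201, 0.1611]
eef_rot: [0.0, 0.428, 0.904, 0.0]
wrist_force: [-0.2, -0.4, -1.4]
gripper_width: 0.0299
grasp_force: 59.6
```

Call:
drive_tool([
  [[1,0,0,0.1,0],[1,0,0,0.1,0],[1,0,0,0,0]],
])

```text
time_s: 12.2
tcp_pos: [0.488, 0.0201, 0.1588]
eef_rot: [-0.0, 0.428, 0.904, -0.0]
wrist_force: [0.2, 0.0, -0.7]
gripper_width: 0.0299
grasp_force: 59.6
```

Call:
drive_tool([
  [[1,0,0,0.03,0.15],[1,0,0,0.04,0.15],[1,0,0,0.04,0.15],[1,0,0,0.04,0.15],[1,0,0,0.04,0.15],[1,0,0,0,0]],
])

```text
time_s: 12.95
tcp_pos: [0.4876, 0.0202, 0.1573]
eef_rot: [-0.0, 0.729, 0.685, -0.0]
wrist_force: [-2.4, 0.5, 3.5]
gripper_width: 0.0299
grasp_force: 60.4
```

```bash
cat > st.py <<'E'
from h import *
from bench import bot
s=bot.state();q=s['eef_rot'];R=Ro.from_quat([q[1],q[2],q[3],q[0]]).as_matrix();print('yaw cw',1.5708-np.arctan2(R[1,1],R[0,1]),s['tcp_pos'],s['moment'].round(3),s['wrist_force'].round(1),s["time_s"])
E
python3 st.py
```

```text
yaw cw 1.633046756347614 [0.48762127 0.02023687 0.15732547] [0.136 0.55  0.065] [-2.4  0.5  3.5] 12.95
```

Call:
drive_tool([
  [[1,0,0,0.04,0.15],[1,0,0,0.04,0.15],[1,0,0,0.04,0.15],[1,0,0,0.04,0.15],[1,0,0,0,0]],
])

```text
time_s: 13.58
tcp_pos: [0.487, 0.0203, 0.1557]
eef_rot: [-0.001, 0.899, 0.439, -0.001]
wrist_force: [-3.0, -0.2, 5.7]
gripper_width: 0.0298
grasp_force: 60.5
```

```bash
python3 st.py
```

```text
yaw cw 2.232689325566027 [0.48696174 0.02031179 0.15569238] [0.146 0.857 0.037] [-3.  -0.2  5.7] 13.575
```

Call:
drive_tool([
  [[1,0,0,0.03,0.12],[1,0,0,0.03,0.12],[1,0,0,0.03,0.12],[1,0,0,0,0]],
])

```text
time_s: 14.08
tcp_pos: [0.4866, 0.0205, 0.1547]
eef_rot: [-0.001, 0.963, 0.271, -0.001]
wrist_force: [-4.1, 0.4, 6.9]
gripper_width: 0.0298
grasp_force: 60.6
```

```bash
python3 st.py
```

```text
yaw cw 2.5924840176512074 [0.48663825 0.02047524 0.15471982] [0.272 0.911 0.005] [-4.1  0.4  6.9] 14.075
```

Call:
drive_tool([
  [[1,0,0,0.0,0.1],[1,0,0,0.0,0.1],[1,0,0,0,0]],
])

```text
time_s: 14.45
tcp_pos: [0.4866, 0.0206, 0.1547]
eef_rot: [-0.001, 0.985, 0.174, -0.001]
wrist_force: [-3.6, 1.2, 5.5]
gripper_width: 0.03
grasp_force: 61.8
```

```bash
python3 st.py
```

```text
yaw cw 2.79204195512195 [0.48659383 0.02061581 0.15468258] [0.366 0.967 0.208] [-3.6  1.2  5.5] 14.45
```

Call:
drive_tool([
  [[1,0,0,0.0,0.06],[1,0,0,0.0,0.06],[1,0,0,0,0]],
])

```text
time_s: 14.82
tcp_pos: [0.4869, 0.0189, 0.1547]
eef_rot: [0.001, 0.993, 0.115, -0.001]
wrist_force: [-3.5, -5.7, 4.5]
gripper_width: 0.0302
grasp_force: 61.0
```

```bash
python3 st.py
```

```text
yaw cw 2.910594207811313 [0.48694819 0.01891244 0.15468607] [-1.274  0.868  0.086] [-3.5 -5.7  4.5] 14.825
```

Call:
drive_tool([
  [[1,0,0,0.0,-0.12],[1,0,0,-1.0,0],[1,0,0,-3,0],[1,0,0,-5,0],[1,0,0,0,0],[1,0,0,0,0]],
])

```text
time_s: 15.58
tcp_pos: [0.4881, 0.0202, 0.2444]
eef_rot: [-0.0, 0.985, 0.173, 0.0]
wrist_force: [-2.1, 0.0, -1.2]
gripper_width: 0.0297
grasp_force: 59.8
```

```bash
python3 st.py; python3 - <<'E'
from h import *
from bench import bot
c=wrist(bot);np.savez("w3.npz",**c);P=cloud(c)
for n,x,y in (("A",.4868,.0216),("B",.6506,.0209)):
    r=np.hypot(P[...,0]-x,P[...,1]-y)<.006;q=P[r&(c["depth"]>0)]
    ring=np.hypot(P[...,0]-x,P[...,1]-y);k=P[(ring>.014)&(ring<.017)&(c["depth"]>0)&(P[...,2]>.06)]
    print(n,len(q),np.percentile(q[:,2],[10,50,90]) if len(q) else 0,np.median(k[:,2]) if len(k) else 0)
cv2.imwrite("pics/slots3.png",np.hstack([rect(c,.4868,.0216,.073),rect(c,.6506,.0209,.073)])[:,:,::-1])
E
```

```text
yaw cw 2.794244133863388 [0.48806288 0.02024837 0.24441451] [-0.039  0.054 -0.035] [-2.1  0.  -1.2] 15.575
A 1104 [0.12235479 0.28911459 0.28984182] 0.28088445382320115
B 0 0 0
```

View pics/slots3.png

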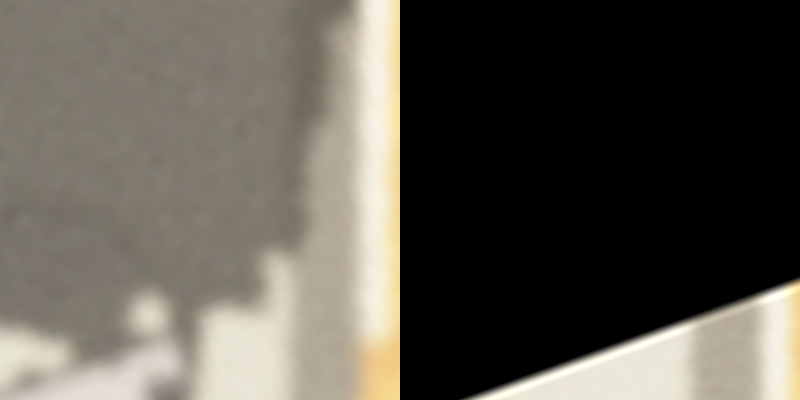

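The crop is mostly shadow and does not show a clean well, and with it I have used up all 10 views, so from here I work from numbers only. I'll check the projection and the depths.

```bash
python3 - <<'E'
from h import *
c=dict(np.load("w3.npz"));P=cloud(c);K=c["camera_matrix"]
q=c["R"]@np.array([.4868,.0216,.075])+c["t"];u,v=((K@q)[:2]/q[2]).round().astype(int);print("A px",u,v)
for dv in range(-16,17,4): print([P[v+dv,u+du].round(3).tolist() for du in (-8,0,8)])
b=cv2.minAreaRect((P[(abs(P[...,2]-.075)<.004)][:,:2]*1000).astype(np.float32));print(b,c["T"].round(3).tolist())
m=(P[...,2]>.05)&(P[...,2]<.0725)&(P[...,0]<.52)&(P[...,0]>.47)&(P[...,1]<.05)&(P[...,1]>.005)
print(m.sum(),P[m].mean(0),np.percentile(P[m],[5,95],axis=0).round(4).tolist())
p=P[(abs(P[...,2]-.075)<.004)];print(np.percentile(p,[1,99],axis=0).round(4).tolist(),np.median(p[:,2]),np.std(p[:,2]))
E
```

```text
A px 313 178
[[0.508, 0.036, 0.117], [0.51, 0.03, 0.12], [0.513, 0.025, 0.121]]
[[0.505, 0.035, 0.118], [0.508, 0.029, 0.121], [0.51, 0.024, 0.122]]
[[0.502, 0.034, 0.118], [0.505, 0.028, 0.12], [0.507, 0.023, 0.122]]
[[0.499, 0.033, 0.119], [0.502, 0.027, 0.121], [0.504, 0.022, 0.122]]
[[0.495, 0.031, 0.113], [0.499, 0.026, 0.121], [0.502, 0.021, 0.123]]
[[0.491, 0.03, 0.111], [0.496, 0.025, 0.121], [0.498, 0.019, 0.121]]
[[0.488, 0.029, 0.111], [0.493, 0.024, 0.122], [0.494, 0.018, 0.116]]
[[0.486, 0.028, 0.114], [0.49, 0.023, 0.121], [0.489, 0.016, 0.111]]
[[0.483, 0.027, 0.114], [0.487, 0.022, 0.123], [0.485, 0.014, 0.107]]
((494.5134582519531, -47.22380065917969), (199.54957580566406, 418.5599365234375), 0.53392493724823) [[0.339, -0.89, -0.305, 0.567], [-0.941, -0.32, -0.111, 0.048], [0.001, 0.324, -0.946, 0.376], [0.0, 0.0, 0.0, 1.0]]
5 [0.4854347  0.00506596 0.05055314] [[0.4743, 0.005, 0.0504], [0.5029, 0.0051, 0.0508]]
[[0.4, -0.2468, 0.0726], [0.5929, 0.1613, 0.0789]] 0.0764004820226787 0.0016428578464586089
```

```bash
python3 - <<'E'
from h import *
from bench import bot
for n in ("top","scene"):
    c=bot.read_camera(n);P=cloud(c);ok=c["depth"]>0
    for x in (.52,.56,.60,.65):
        print(n,x,[(y,np.median(P[ok&(abs(P[...,0]-x)<.008)&(abs(P[...,1]-y)<.008)][:,2]).round(4)) for y in (.02,.05,.08,.11,.14)])
E
```

```text
top 0.52 [(0.02, np.float64(0.6313)), (0.05, np.float64(0.6329)), (0.08, np.float64(0.6346)), (0.11, np.float64(nan)), (0.14, np.float64(0.0828))]
top 0.56 [(0.02, np.float64(nan)), (0.05, np.float64(nan)), (0.08, np.float64(nan)), (0.11, np.float64(nan)), (0.14, np.float64(0.0821))]
top 0.6 [(0.02, np.float64(nan)), (0.05, np.float64(nan)), (0.08, np.float64(nan)), (0.11, np.float64(0.0911)), (0.14, np.float64(0.0833))]
top 0.65 [(0.02, np.float64(0.1177)), (0.05, np.float64(0.1133)), (0.08, np.float64(0.1028)), (0.11, np.float64(0.0927)), (0.14, np.float64(0.081))]
scene 0.52 [(0.02, np.float64(0.4864)), (0.05, np.float64(0.4952)), (0.08, np.float64(0.5762)), (0.11, np.float64(0.0936)), (0.14, np.float64(0.0826))]
scene 0.56 [(0.02, np.float64(0.122)), (0.05, np.float64(0.1132)), (0.08, np.float64(0.104)), (0.11, np.float64(0.094)), (0.14, np.float64(0.0829))]
scene 0.6 [(0.02, np.float64(0.122)), (0.05, np.float64(0.1128)), (0.08, np.float64(0.1038)), (0.11, np.float64(0.0938)), (0.14, np.float64(0.0831))]
scene 0.65 [(0.02, np.float64(0.1188)), (0.05, np.float64(0.1115)), (0.08, np.float64(0.1025)), (0.11, np.float64(0.0925)), (0.14, np.float64(0.0816))]
  return _methods._mean(a, axis=axis, dtype=dtype,
  ret = ret.dtype.type(ret / rcount)
```

The wedged blade lifted the cover to about 0.33 rad when I raised the tool, and the tip then slipped out. I'll push the cover shut again, this time with the driver tip on the outer face, mid-edge and away from the wells.

Call:
drive_tool([
  [[1,2.8,0.18,0,0],[1,2.8,0.18,0,0],[1,2.9,0.17,0,0],[1,0,0,2.5,0],[1,0,0,1.5,0],[1,-0.1,0.3,1.0,0],[1,-0.1,0.3,1,0],[1,-0.1,0.3,1,0],[1,-0.1,0.2,0.7,0],[1,0,0.1,0.2,0],[1,0,0,0,0]],
])

```text
time_s: 17.1
tcp_pos: [0.5704, 0.0313, 0.1658]
eef_rot: [0.0, 0.985, 0.173, 0.0]
wrist_force: [0.4, -0.6, -0.8]
gripper_width: 0.0296
grasp_force: 59.8
```

```bash
python3 st.py
```

```text
yaw cw 2.7948605541584897 [0.57038707 0.0312942  0.16579159] [-0.04  -0.011 -0.017] [ 0.4 -0.6 -0.8] 17.1
```

Call:
drive_tool([
  [[1,0,0,0.1,0],[1,0,0,0.1,0],[1,0,0,0,0]],
])

```text
time_s: 17.48
tcp_pos: [0.5712, 0.0313, 0.1653]
eef_rot: [0.0, 0.985, 0.173, 0.001]
wrist_force: [-1.3, 0.7, 7.1]
gripper_width: 0.0295
grasp_force: 58.4
```

Call:
drive_tool([
  [[1,0,0,0.1,0],[1,0,0,0.1,0],[1,0,0,0,0]],
])

```text
time_s: 17.85
tcp_pos: [0.5717, 0.0316, 0.1648]
eef_rot: [0.0, 0.985, 0.173, 0.002]
wrist_force: [-2.9, 1.3, 15.0]
gripper_width: 0.0294
grasp_force: 57.8
```

Call:
drive_tool([
  [[1,0,0,-1,0],[1,0,0,-4,0],[1,0,0,-3,-0.182],[1,0,0,0,-0.182],[1,0,0,0,-0.182],[1,0,0,0,-0.182],[1,0,0,0,-0.182],[1,0,0,0,-0.182],[1,0,0,0,-0.182],[1,0,0,0,-0.182],[1,0,0,0,-0.182],[1,0,0,0,-0.182],[1,0,0,0,-0.182],[1,-0.4,-3.2,0,0],[1,-0.4,-3.3,0,0],[1,0,0,0,0],[1,0,0,0,0]],
])

```text
time_s: 19.98
tcp_pos: [0.53, -0.0198, 0.2417]
eef_rot: [0.0, 0.386, 0.922, 0.0]
wrist_force: [0.4, -0.1, -1.1]
gripper_width: 0.0295
grasp_force: 59.6
```

```bash
cat > look.py <<'E'
from h import *
from bench import bot
import sys
def look(tag,c,x,y):
    P=cloud(c);r=np.hypot(P[...,0]-x,P[...,1]-y);ok=(c["depth"]>0)
    q=P[ok&(r<.0085)&(P[...,2]<.1)];k=P[ok&(r>.0125)&(r<.017)&(P[...,2]<.1)]
    print(tag,len(q),"inner z",np.percentile(q[:,2],[10,25,50,75,90]).round(4) if len(q) else 0,"mouth",np.median(k[:,2]).round(4) if len(k) else 0)
    for z in (.073,.070):
        g=cv2.cvtColor(rect(c,x,y,z,.010,200),cv2.COLOR_RGB2GRAY).astype(np.float32);g=cv2.GaussianBlur(g,(0,0),3)
        gx=cv2.Sobel(g,5,1,0);gy=cv2.Sobel(g,5,0,1);v,u=np.mgrid[:200,:200]-99.5;m=np.hypot(u,v)<70
        # normal (gu,gv): image u right=-y, v down=-x ; slot direction angle from +x toward +y
        ang=(np.arctan2(-gx,-gy)+0)%np.pi  # normal direction: (dx,dy)=(-gv,-gu) -> atan2(dy,dx)
        d=(ang+np.pi/2)%np.pi;h,e=np.histogram(d[m],18,(0,np.pi),weights=np.hypot(gx,gy)[m]**2)
        print(z,"slot dir hist(10deg bins)",(100*h/h.sum()).round().astype(int).tolist())
E
python3 st.py; python3 - <<'E'
from look import *
c=dict(np.load("w1.npz"));print("ref");look("A0",c,.4868,.0216);look("B0",c,.6506,.0209)
c=wrist(bot);np.savez("w4.npz",**c);P=cloud(c)
look("A",c,.4868,.0216);look("B",c,.6506,.0209)
c=bot.read_camera("top");P=cloud(c)
for x in (.47,.5,.54,.6,.63,.66):print(x,[np.median(P[(abs(P[...,0]-x)<.008)&(abs(P[...,1]-y)<.008)][:,2]).round(4) for y in (.04,.08,.11,.14)])
E
```

```text
yaw cw 0.793297832332987 [ 0.52999088 -0.01978908  0.24172069] [-0.007  0.075 -0.   ] [ 0.4 -0.1 -1.1] 19.975
ref
A0 331 inner z [0.0683 0.0693 0.0722 0.0729 0.0735] mouth 0.0754
0.073 slot dir hist(10deg bins) [14, 28, 8, 4, 3, 2, 2, 1, 1, 1, 1, 1, 1, 1, 1, 2, 6, 25]
0.07 slot dir hist(10deg bins) [14, 28, 9, 4, 3, 2, 2, 1, 1, 1, 1, 0, 1, 1, 1, 2, 6, 26]
B0 190 inner z [0.0685 0.0694 0.0723 0.0729 0.0734] mouth 0.0753
0.073 slot dir hist(10deg bins) [16, 30, 17, 8, 4, 2, 2, 1, 1, 1, 1, 0, 0, 0, 1, 1, 3, 12]
0.07 slot dir hist(10deg bins) [15, 28, 17, 9, 6, 2, 3, 1, 1, 1, 0, 0, 0, 0, 0, 1, 3, 11]
A 323 inner z [0.066  0.0668 0.0688 0.0695 0.07  ] mouth 0.0754
0.073 slot dir hist(10deg bins) [18, 2, 1, 0, 0, 0, 0, 0, 0, 0, 0, 1, 1, 12, 12, 15, 17, 19]
0.07 slot dir hist(10deg bins) [18, 3, 1, 0, 0, 0, 0, 0, 0, 0, 0, 1, 1, 12, 12, 15, 16, 19]
B 222 inner z [0.0687 0.0697 0.0723 0.0728 0.0733] mouth 0.0753
0.073 slot dir hist(10deg bins) [20, 31, 13, 5, 2, 3, 1, 1, 1, 2, 0, 0, 0, 0, 0, 0, 2, 18]
0.07 slot dir hist(10deg bins) [20, 28, 12, 6, 3, 4, 2, 1, 0, 0, 0, 0, 0, 0, 0, 0, 2, 19]
0.47 [np.float64(0.6649), np.float64(0.0612), np.float64(0.0485), np.float64(0.0339)]
0.5 [np.float64(0.6572), np.float64(0.0754), np.float64(0.0751), np.float64(0.0752)]
0.54 [np.float64(0.646), np.float64(0.0772), np.float64(0.0771), np.float64(0.0752)]
0.6 [np.float64(nan), np.float64(0.0762), np.float64(0.0759), np.float64(0.0758)]
0.63 [np.float64(nan), np.float64(0.0751), np.float64(0.0764), np.float64(0.0754)]
0.66 [np.float64(0.0759), np.float64(0.0751), np.float64(0.0758), np.float64(0.0752)]
  return _methods._mean(a, axis=axis, dtype=dtype,
  ret = ret.dtype.type(ret / rcount)
```

```bash
cat >> look.py <<'E'
def slot(tag,c,x,y):
    P=cloud(c);r=np.hypot(P[...,0]-x,P[...,1]-y);ok=(c["depth"]>0)&(P[...,2]>.055)
    k=P[ok&(r>.0125)&(r<.017)];A=np.c_[k[:,:2],np.ones(len(k))];k=k[abs(k[:,2]-.0753)<.002];A=np.c_[k[:,:2],np.ones(len(k))];pl=np.linalg.lstsq(A,k[:,2],rcond=None)[0]
    i=P[ok&(r<.009)];h=np.c_[i[:,:2],np.ones(len(i))]@pl-i[:,2]
    n,e=np.histogram(h,24,(0,.012));print(tag,"depth below mouth hist 0.5mm",n.tolist())
    f,b=e[np.argmax(n[:14])],0;top=np.median(h[abs(h-f-.00025)<.0008]);s=h>top+.002
    q=i[s&(h<top+.005)][:,:2];u,sv,vt=np.linalg.svd(q-q.mean(0),full_matrices=False);print("head top below mouth",top.round(5),"slot centre",q.mean(0).round(4),"dir",(np.arctan2(vt[0,1],vt[0,0])+np.pi/2)%np.pi-np.pi/2,"sv",sv/np.sqrt(len(q)),len(q))
E
python3 - <<'E'
from look import *
c=dict(np.load("w1.npz"));slot("A0",c,.4868,.0216);slot("B0",c,.6506,.0209)
c=dict(np.load("w4.npz"));slot("A",c,.4868,.0216);slot("B",c,.6506,.0209)
E
```

```text
A0 depth below mouth hist 0.5mm [0, 5, 15, 25, 58, 67, 46, 21, 6, 1, 9, 19, 24, 30, 24, 14, 2, 0, 0, 0, 0, 0, 0, 0]
head top below mouth 0.00271 slot centre [0.4868 0.0218] dir 0.21899605954942536 sv [0.00513016 0.00140575] 115
B0 depth below mouth hist 0.5mm [0, 0, 5, 21, 37, 49, 24, 12, 2, 3, 3, 13, 17, 16, 11, 4, 0, 0, 0, 0, 0, 0, 0, 0]
head top below mouth 0.00265 slot centre [0.6508 0.0205] dir 0.2843930138967279 sv [0.00486844 0.00134535] 64
A depth below mouth hist 0.5mm [0, 0, 0, 0, 0, 0, 0, 0, 2, 10, 32, 68, 61, 41, 18, 19, 21, 25, 39, 16, 5, 4, 0, 0]
head top below mouth 0.00588 slot centre [0.487  0.0221] dir -1.133969299038911 sv [0.00514499 0.00168012] 116
B depth below mouth hist 0.5mm [0, 1, 5, 24, 44, 54, 25, 18, 3, 6, 9, 19, 16, 14, 8, 2, 2, 0, 0, 0, 0, 0, 0, 0]
head top below mouth 0.00266 slot centre [0.6511 0.0206] dir 0.3193858942217134 sv [0.00460559 0.00161666] 73
```

```bash
python3 - <<'E'
from h import *
for f in ("tip.npz","w4.npz"):
    c=dict(np.load(f));c["T"]=c["tool_from_camera"];P=cloud(c)
    m=(c["depth"]>0)&(abs(P[...,0])<.02)&(abs(P[...,1])<.02)&(P[...,2]>.074)&(P[...,2]<.096)
    q=P[m];print(f,len(q),"y",np.percentile(q[:,1],[3,97]).round(4),"x",np.percentile(q[:,0],[3,97]).round(4),"slope",np.polyfit(q[:,1],q[:,0],1).round(4),"zmax",np.percentile(q[:,2],[90,99]).round(4))
E
```

```text
tip.npz 132 y [-0.0053  0.0064] x [-0.001   0.0052] slope [-0.426   0.0027] zmax [0.0882 0.09  ]Traceback (most recent call last):
  File "<stdin>", line 5, in <module>
    return _quantile_unchecked(
        a, q, axis, out, overwrite_input, method, keepdims, weights)
    return _ureduce(a,
                    func=_quantile_ureduce_func,
    ...<5 lines>...
                    overwrite_input=overwrite_input,
                    method=method)
    r = func(a, **kwargs)
    result = _quantile(arr,
                       quantiles=q,
    ...<2 lines>...
                       out=out,
                       weights=wgt)
    slices_having_nans = np.isnan(arr[-1, ...])
                                  ~~~^^^^^^^^^
IndexError: index -1 is out of bounds for axis 0 with size 0
```

```bash
python3 - <<'E'
from h import *
for f in ("tip.npz","w4.npz"):
    c=dict(np.load(f));c["T"]=c["tool_from_camera"];P=cloud(c)
    m=(c["depth"]>0)&(abs(P[...,0])<.08)&(abs(P[...,1])<.018)&(P[...,2]>-.05)&(P[...,2]<.105)
    print(f)
    for z in np.arange(-.045,.105,.01):
        q=P[m&(abs(P[...,2]-z)<.005)]
        if len(q): print(z.round(3),len(q),"x",np.percentile(q[:,0],[5,50,95]).round(4),"y",np.percentile(q[:,1],[5,95]).round(4))
E
```

```text
tip.npz
-0.045 6615 x [-0.0074  0.006   0.0149] y [-0.014   0.0139]
-0.035 1874 x [0.0041 0.0137 0.0182] y [-0.0164  0.0167]
-0.025 1675 x [0.0064 0.0129 0.018 ] y [-0.0168  0.0168]
-0.015 1216 x [0.0099 0.0135 0.0181] y [-0.0162  0.0163]
-0.005 994 x [0.01   0.0135 0.0181] y [-0.0163  0.0162]
0.005 752 x [0.0098 0.0139 0.0182] y [-0.0153  0.0155]
0.015 560 x [0.0099 0.0145 0.0182] y [-0.0138  0.013 ]
0.025 447 x [0.0099 0.0143 0.0182] y [-0.0138  0.013 ]
0.035 7 x [0.0117 0.0156 0.0169] y [-0.0103  0.0057]
0.065 57 x [0.0028 0.0048 0.0056] y [-0.0021  0.0037]
0.075 87 x [-0.001   0.0041  0.0053] y [-0.0047  0.0057]
0.085 74 x [-0.0002  0.003   0.0047] y [-0.005   0.0064]
0.095 2 x [0.0017 0.003  0.0044] y [-0.0039  0.0016]
w4.npz
```

```bash
python3 - <<'E'
from h import *
for f in ("tip.npz","w4.npz"):
    c=dict(np.load(f));c["T"]=c["tool_from_camera"];c.pop("R",0);P=cloud(c)
    m=(c["depth"]>0)&(abs(P[...,0])<.08)&(abs(P[...,1])<.018)&(P[...,2]>-.05)&(P[...,2]<.105)
    print(f)
    for z in np.arange(-.035,.105,.02):
        q=P[m&(abs(P[...,2]-z)<.005)]
        if len(q): print(z.round(3),len(q),"x",np.percentile(q[:,0],[5,50,95]).round(4),"y",np.percentile(q[:,1],[5,95]).round(4))
    q=P[m&(P[...,2]>.074)&(abs(P[...,0])<.02)];print("slope",np.polyfit(q[:,1],q[:,0],1),np.percentile(q[:,2],[90,99]))
E
```

```text
tip.npz
-0.035 1874 x [0.0041 0.0137 0.0182] y [-0.0164  0.0167]
-0.015 1216 x [0.0099 0.0135 0.0181] y [-0.0162  0.0163]
0.005 752 x [0.0098 0.0139 0.0182] y [-0.0153  0.0155]
0.025 447 x [0.0099 0.0143 0.0182] y [-0.0138  0.013 ]
0.065 57 x [0.0028 0.0048 0.0056] y [-0.0021  0.0037]
0.085 74 x [-0.0002  0.003   0.0047] y [-0.005   0.0064]
slope [-0.42604511  0.00273901] [0.08817815 0.09000692]
w4.npz
-0.035 1950 x [0.0034 0.0128 0.0175] y [-0.0164  0.0165]
-0.015 1257 x [0.01   0.0128 0.0175] y [-0.0162  0.0162]
0.005 778 x [0.0099 0.0131 0.0176] y [-0.0153  0.0157]
0.025 464 x [0.0098 0.0139 0.0177] y [-0.0138  0.013 ]
0.065 65 x [0.003  0.0044 0.0052] y [-0.0037  0.0029]
0.085 73 x [-0.0007  0.0026  0.0047] y [-0.0061  0.0051]
slope [-0.47057186  0.00197866] [0.08895355 0.09050479]
```

Call:
drive_tool([
  [[1,3,-0.1,0,0],[1,2.92,-0.13,0,0],[1,0,0,0,0.173],[1,0,0,0,0.173],[1,0,0,0,0.173],[1,0,0,0,0.173],[1,0,0,0,0.173],[1,0,0,0,0.173],[1,0,0,1.2,0.173],[1,0,0,2,0.173],[1,0,0,2,0],[1,0,0,2,0],[1,0,0,0,0]],
])

```text
time_s: 21.7
tcp_pos: [0.4855, 0.0213, 0.1682]
eef_rot: [-0.001, 0.886, 0.464, -0.001]
wrist_force: [-1.2, 0.2, -1.2]
gripper_width: 0.0299
grasp_force: 59.6
```

```bash
python3 st.py
```

```text
yaw cw 2.175905297039229 [0.48546044 0.02125091 0.16815936] [-0.028  0.063 -0.044] [-1.2  0.2 -1.2] 21.7
```

Call:
drive_tool([
  [[1,0.03,0.1,0.3,0],[1,0,0,0.3,0],[1,0,0,0.2,0],[1,0,0,0.2,0],[1,0,0,0,0]],
])

```text
time_s: 22.32
tcp_pos: [0.4871, 0.0203, 0.1595]
eef_rot: [-0.0, 0.886, 0.464, -0.0]
wrist_force: [-0.2, -0.3, -0.8]
gripper_width: 0.0295
grasp_force: 59.6
```

```bash
python3 st.py
```

```text
yaw cw 2.1769193979477204 [0.48714163 0.02027052 0.15947046] [ 0.015 -0.033  0.038] [-0.2 -0.3 -0.8] 22.325
```

Next I go in stepwise to tip z 0.066 (TCP 0.156).

Call:
drive_tool([
  [[1,0,0,0.1,0],[1,0,0,0.1,0],[1,0,0,0.1,0],[1,0,0,0,0]],
])

```text
time_s: 22.82
tcp_pos: [0.4872, 0.0203, 0.1564]
eef_rot: [-0.0, 0.886, 0.464, -0.0]
wrist_force: [0.1, 0.5, -1.2]
gripper_width: 0.0293
grasp_force: 59.6
```

Call:
drive_tool([
  [[1,0,0,0,0.08],[1,0,0,0,0.08],[1,0,0,0,0.0]],
])

```text
time_s: 23.2
tcp_pos: [0.4872, 0.0203, 0.1565]
eef_rot: [0.0, 0.92, 0.392, -0.0]
wrist_force: [0.0, -0.6, -1.0]
gripper_width: 0.0295
grasp_force: 59.6
```

```bash
python3 st.py
```

```text
yaw cw 2.335884909719426 [0.48722663 0.02029383 0.15649076] [ 0.013 -0.021 -0.066] [ 0.  -0.6 -1. ] 23.2
```

Call:
drive_tool([
  [[1,0,0,0,0.08],[1,0,0,0,0.08],[1,0,0,0,0.0]],
])

```text
time_s: 23.58
tcp_pos: [0.4866, 0.0203, 0.1564]
eef_rot: [-0.0, 0.948, 0.318, -0.001]
wrist_force: [-0.8, 0.2, -1.1]
gripper_width: 0.0296
grasp_force: 59.6
```

```bash
python3 st.py
```

```text
yaw cw 2.494695281169469 [0.48661819 0.0203222  0.15635641] [0.064 0.362 0.011] [-0.8  0.2 -1.1] 23.575
```

Call:
drive_tool([
  [[1,0,0,0,0.08],[1,0,0,0,0.08],[1,0,0,0,0.0]],
])

```text
time_s: 23.95
tcp_pos: [0.4864, 0.0205, 0.1564]
eef_rot: [-0.0, 0.97, 0.241, -0.001]
wrist_force: [-2.2, 1.1, 0.3]
gripper_width: 0.0294
grasp_force: 60.3
```

```bash
python3 st.py
```

```text
yaw cw 2.6539470396140508 [0.48643377 0.02048957 0.15635705] [0.152 0.539 0.075] [-2.2  1.1  0.3] 23.95
```

Call:
drive_tool([
  [[1,0,0,0,0.08],[1,0,0,0,0.0]],
])

```text
time_s: 24.2
tcp_pos: [0.4864, 0.0206, 0.1563]
eef_rot: [-0.0, 0.979, 0.203, -0.001]
wrist_force: [-2.4, 1.2, 0.1]
gripper_width: 0.0297
grasp_force: 60.7
```

```bash
python3 st.py
```

```text
yaw cw 2.7336432306222833 [0.48644463 0.02055201 0.1563209 ] [0.291 0.686 0.146] [-2.4  1.2  0.1] 24.2
```

Call:
drive_tool([
  [[1,0,0,0,0.08],[1,0,0,0,0.0]],
])

```text
time_s: 24.45
tcp_pos: [0.4865, 0.0206, 0.1563]
eef_rot: [-0.0, 0.987, 0.163, -0.001]
wrist_force: [-3.2, 1.5, 0.4]
gripper_width: 0.0295
grasp_force: 61.1
```

```bash
python3 st.py
```

```text
yaw cw 2.813440493153176 [0.48645041 0.0205764  0.1563076 ] [0.399 0.813 0.21 ] [-3.2  1.5  0.4] 24.45
```

Torque climbs well past the screw's 0.08 N m friction with no further turning, so A is at its stop. I'll unwind to the middle of the slot and lift gently.

Call:
drive_tool([
  [[1,0,0,0,-0.15],[1,0,0,0,-0.15],[1,0,0,0,-0.15],[1,0,0,0,-0.15],[1,0,0,0,0],[1,0,0,-0.2,0],[1,0,0,-0.2,0],[1,0,0,0,0]],
])

```text
time_s: 25.45
tcp_pos: [0.4878, 0.0203, 0.1609]
eef_rot: [0.0, 0.895, 0.446, 0.001]
wrist_force: [1.2, 0.5, -1.2]
gripper_width: 0.0293
grasp_force: 59.6
```

```bash
python3 st.py
```

```text
yaw cw 2.2171455672108435 [0.48775611 0.02030762 0.1609081 ] [ 0.031  0.004 -0.007] [ 1.2  0.5 -1.2] 25.45
```

Call:
drive_tool([
  [[1,0,0,-1,0],[1,0,0,-3,0],[1,0,0,-3,-0.181],[1,0,0,0,-0.181],[1,0,0,0,-0.181],[1,0,0,0,-0.181],[1,0,0,0,-0.181],[1,0,0,0,-0.181],[1,0,0,0,-0.181],[1,0,0,0,-0.181],[1,-3.93,3.8,0,0],[1,-3.93,3.8,0,0],[1,-3.93,3.8,1,0],[1,0,0,1,0],[1,0,0,1,0],[1,0,0,0,0],[1,0,0,0,0]],
])

```text
time_s: 27.58
tcp_pos: [0.6504, 0.0203, 0.2013]
eef_rot: [0.0, 0.375, 0.927, 0.0]
wrist_force: [-0.1, 0.1, -1.2]
gripper_width: 0.0295
grasp_force: 59.7
```

```bash
python3 st.py; python3 - <<'E'
from look import *
c=wrist(bot);np.savez("w5.npz",**c);look("B",c,.6508,.0208);slot("B",c,.6508,.0208)
P=cloud(c);k=P[(abs(P[...,2]-.0755)<.004)&(P[...,0]>.45)&(P[...,0]<.69)&(P[...,1]>-.01)];print("cover z",np.percentile(k[:,2],[5,50,95]))
c["T"]=c["tool_from_camera"];c.pop("R");P=cloud(c)
m=(c["depth"]>0)&(abs(P[...,0])<.02)&(abs(P[...,1])<.018)&(P[...,2]>.074)&(P[...,2]<.096)
q=P[m];print("slope",np.polyfit(q[:,1],q[:,0],1),np.percentile(q[:,1],[5,95]),np.percentile(q[:,0],[5,95]))
E
```

```text
yaw cw 0.7687787931336957 [0.65039847 0.0202889  0.20126528] [-0.003 -0.032 -0.071] [-0.1  0.1 -1.2] 27.575
B 343 inner z [0.0687 0.0695 0.0724 0.0731 0.0735] mouth 0.0754
0.073 slot dir hist(10deg bins) [2, 2, 8, 9, 13, 8, 7, 6, 9, 11, 3, 3, 3, 3, 2, 2, 5, 3]
0.07 slot dir hist(10deg bins) [3, 3, 5, 7, 12, 7, 7, 7, 10, 12, 2, 2, 3, 4, 2, 2, 6, 4]
B depth below mouth hist 0.5mm [0, 7, 9, 33, 73, 73, 48, 19, 4, 7, 15, 21, 23, 35, 20, 2, 3, 0, 0, 0, 1, 0, 0, 0]
head top below mouth 0.00241 slot centre [0.6506 0.0203] dir 0.270531574633325 sv [0.00526982 0.00142132] 120
cover z [0.07429227 0.07578182 0.07745005]
slope [-0.45315458  0.0020175 ] [-0.00611345  0.00507142] [-0.00105326  0.00480659]
```

Call:
drive_tool([
  [[1,-0.08,0.08,1.6,0],[1,0,0,1.5,0],[1,0,0,0.5,0],[1,0,0,0.2,0],[1,0,0,0.1,0],[1,0,0,0.1,0],[1,0,0,0.1,0],[1,0,0,0.1,0],[1,0,0,0,0]],
])

```text
time_s: 28.75
tcp_pos: [0.6526, 0.0203, 0.1589]
eef_rot: [0.0, 0.375, 0.927, 0.0]
wrist_force: [0.1, 0.2, 0.5]
gripper_width: 0.0293
grasp_force: 59.9
```

```bash
python3 st.py
```

```text
yaw cw 0.7687757187728751 [0.65255168 0.02027019 0.15885394] [ 0.044  0.013 -0.003] [0.1 0.2 0.5] 28.75
```

Call:
drive_tool([
  [[1,0.07,-0.07,0,0.15],[1,0,0,0,0.15],[1,0,0,0.03,0.15],[1,0,0,0.04,0.15],[1,0,0,0.03,0.15],[1,0,0,0.04,0.15],[1,0,0,0.03,0.15],[1,0,0,0,0]],
])

```text
time_s: 29.75
tcp_pos: [0.651, 0.0202, 0.1571]
eef_rot: [-0.0, 0.789, 0.615, -0.0]
wrist_force: [-1.8, -0.3, 2.0]
gripper_width: 0.0294
grasp_force: 60.5
```

```bash
python3 st.py
```

```text
yaw cw 1.817027977985199 [0.65104765 0.02015852 0.15714341] [-0.067  0.403  0.031] [-1.8 -0.3  2. ] 29.75
```

Call:
drive_tool([
  [[1,0,0,0.04,0.15],[1,0,0,0.03,0.15],[1,0,0,0.03,0.15],[1,0,0,0.02,0.15],[1,0,0,0,0]],
])

```text
time_s: 30.38
tcp_pos: [0.6506, 0.0203, 0.1556]
eef_rot: [-0.0, 0.935, 0.355, -0.001]
wrist_force: [-3.6, -0.0, 2.4]
gripper_width: 0.0296
grasp_force: 60.4
```

```bash
python3 st.py
```

```text
yaw cw 2.4147882958501343 [0.65060175 0.02034185 0.15563264] [0.023 0.674 0.069] [-3.6 -0.   2.4] 30.375
```

Call:
drive_tool([
  [[1,0,0,0,0.1],[1,0,0,0,0.1],[1,0,0,0,0]],
])

```text
time_s: 30.75
tcp_pos: [0.6505, 0.0204, 0.1553]
eef_rot: [-0.0, 0.965, 0.261, -0.001]
wrist_force: [-2.6, 1.1, 1.5]
gripper_width: 0.0296
grasp_force: 60.5
```

```bash
python3 st.py
```

```text
yaw cw 2.614078894321861 [0.6505104  0.02042465 0.15531549] [0.086 0.769 0.099] [-2.6  1.1  1.5] 30.75
```

Call:
drive_tool([
  [[1,0,0,0,0.09],[1,0,0,0,0.09],[1,0,0,0,0]],
])

```text
time_s: 31.12
tcp_pos: [0.6503, 0.021, 0.1553]
eef_rot: [-0.001, 0.985, 0.173, -0.001]
wrist_force: [-4.5, 1.0, 2.1]
gripper_width: 0.0296
grasp_force: 60.9
```

```bash
python3 st.py
```

```text
yaw cw 2.7942402467498595 [0.65032502 0.02095774 0.15529219] [0.52  1.12  0.245] [-4.5  1.   2.1] 31.125
```

Call:
drive_tool([
  [[1,0,0,0,-0.15],[1,0,0,0,-0.15],[1,0,0,0,-0.15],[1,0,0,0,-0.12],[1,0,0,0,0],[1,0,0,-0.2,0],[1,0,0,-0.2,0],[1,0,0,0,0]],
])

```text
time_s: 32.12
tcp_pos: [0.6522, 0.0202, 0.1601]
eef_rot: [0.0, 0.898, 0.441, 0.001]
wrist_force: [0.0, -0.1, -1.7]
gripper_width: 0.0296
grasp_force: 59.8
```

```bash
python3 st.py
```

```text
yaw cw 2.2289585029958836 [0.65217761 0.02024532 0.16012099] [0.03  0.011 0.011] [ 0.  -0.1 -1.7] 32.125
```

Call:
drive_tool([
  [[1,0,0,-1,0],[1,0,0,-4,0],[1,0,0,-4,-0.1857],[1,0,0,0,-0.1857],[1,0,0,0,-0.1857],[1,0,0,0,-0.1857],[1,0,0,0,-0.1857],[1,0,0,0,-0.1857],[1,0,0,0,-0.1857],[1,0,0,0,-0.1857],[1,0,0,0,-0.1857],[1,0,0,0,-0.1857],[1,0,0,0,-0.1857],[1,0,0,0,-0.1857],[1,3.6,-3.5,0,0],[1,3.6,-3.5,0,0],[1,0,0,0,0],[1,0,0,0,0]],
])

```text
time_s: 34.38
tcp_pos: [0.5802, -0.0497, 0.2506]
eef_rot: [0.001, 0.001, 1.0, 0.0]
wrist_force: [-0.0, -0.1, -2.5]
gripper_width: 0.0298
grasp_force: 59.8
```

```bash
python3 st.py; python3 - <<'E'
from look import *
c=wrist(bot);np.savez("w6.npz",**c);slot("A",c,.4868,.0216);slot("B",c,.6508,.0206)
P=cloud(c);ok=c["depth"]>0
for x in (.49,.53,.57,.61,.65):print(x,[np.median(P[ok&(abs(P[...,0]-x)<.008)&(abs(P[...,1]-y)<.006)][:,2]).round(4) for y in (.009,.05,.1,.14)])
E
```

```text
yaw cw 0.001133473836324006 [ 0.58016021 -0.04969694  0.25063272] [-0.012 -0.026 -0.037] [-0.  -0.1 -2.5] 34.375
A depth below mouth hist 0.5mm [0, 0, 0, 0, 0, 0, 0, 1, 1, 13, 42, 56, 74, 43, 23, 17, 20, 37, 26, 20, 9, 2, 1, 0]
head top below mouth 0.00622 slot centre [0.4871 0.0219] dir -1.1435943947319571 sv [0.00507526 0.00142131] 109
B depth below mouth hist 0.5mm [0, 0, 0, 0, 0, 0, 0, 0, 1, 6, 21, 40, 41, 25, 16, 10, 11, 21, 18, 7, 3, 1, 0, 0]
head top below mouth 0.00615 slot centre [0.6522 0.0209] dir -1.096654468782705 sv [0.00510302 0.0011188 ] 60
0.49 [np.float64(0.0689), np.float64(0.0752), np.float64(0.0751), np.float64(0.0752)]
0.53 [np.float64(0.0741), np.float64(0.0759), np.float64(0.0764), np.float64(0.0751)]
0.57 [np.float64(0.3125), np.float64(0.076), np.float64(0.0764), np.float64(0.0751)]
0.61 [np.float64(0.0743), np.float64(0.076), np.float64(0.0764), np.float64(0.0751)]
0.65 [np.float64(0.0691), np.float64(0.0752), np.float64(0.075), np.float64(0.075)]
```

Both screws are home: the heads sit 6.2 mm below the mouth, and A's slot did not move under the second torque. The cover is shut. Now back to the rack.

Call:
drive_tool([
  [[1,2.79,-3,0,0],[1,2.79,-4,0,0],[1,2.79,-4,0,0],[1,0,-4,0,0],[1,0,-4,0,0],[1,0,-3.83,0,0],[1,0,0,2,0],[1,0,0,2,0],[1,0,0,0,0],[1,0,0,0,0]],
])

```text
time_s: 35.67
tcp_pos: [0.4968, -0.2779, 0.2102]
eef_rot: [0.001, -0.0, 1.0, -0.0]
wrist_force: [-0.7, 0.7, -1.1]
gripper_width: 0.0298
grasp_force: 59.9
```

```bash
python3 st.py; python3 - <<'E'
from h import *
from bench import bot
c=wrist(bot);P=cloud(c);ok=c["depth"]>0
# hole centre: points below the plate seen through the hole
m=(abs(P[...,0]-.4965)<.015)&(abs(P[...,1]+.2785)<.015)&ok&(P[...,2]<.083)
n=(abs(P[...,0]-.4965)<.02)&(abs(P[...,1]+.2785)<.02)&ok
K=c["camera_matrix"];vu=np.argwhere((P[...,2]<.05)&ok)
pl=np.array([ray(c,(u,v),.090)[:2] for v,u in vu]);s=np.hypot(pl[:,0]-.4965,pl[:,1]+.2785)<.014
print(s.sum(),pl[s].mean(0),pl[s].min(0),pl[s].max(0))
E
```

```text
yaw cw -0.0005902539952138408 [ 0.49679569 -0.27793524  0.21018476] [-0.017 -0.05  -0.019] [-0.7  0.7 -1.1] 35.675
501 [ 0.49451914 -0.2789993 ] [ 0.48519794 -0.28864416] [ 0.50359362 -0.26880052]
```

Call:
drive_tool([
  [[1,0,0,2,0],[1,0,0,2,0],[1,0,0,2,0],[1,0,0,2,0],[1,0,0,0.7,0],[1,0,0,0.2,0],[1,0,0,0,0]],
])

```text
time_s: 36.6
tcp_pos: [0.4962, -0.2783, 0.1215]
eef_rot: [0.001, 0.0, 1.0, -0.0]
wrist_force: [-0.0, 0.2, -1.3]
gripper_width: 0.0295
grasp_force: 59.9
```

Call:
drive_tool([
  [[1,0,0,0.1,0],[1,0,0,0,0],[0.55,0,0,0,0],[0.3,0,0,0,0],[0,0,0,0,0],[0,0,0,0,0],[0,0,0,0,0]],
])

```text
time_s: 37.48
tcp_pos: [0.4955, -0.278, 0.1195]
eef_rot: [-0.0, 0.0, 1.0, 0.0]
wrist_force: [0.4, -0.6, 0.2]
gripper_width: 0.0857
grasp_force: 0.0
```

Call:
drive_tool([
  [[0,0,0,-2,0],[0,0,0,-4,0],[0,0,0,-4,0],[0,0,0,-4,0],[0,-3,0,0,0],[0,0,0,0,0],[0,0,0,0,0]],
])

```text
time_s: 38.35
tcp_pos: [0.5247, -0.2776, 0.2588]
eef_rot: [-0.001, 0.0, 1.0, 0.0]
wrist_force: [-0.5, -0.1, -0.3]
gripper_width: 0.0851
grasp_force: 0.0
```

```bash
python3 - <<'E'
from h import *
from bench import bot
s=bot.state();print(s["time_s"],s["tcp_pos"],s["gripper_width"])
c=wrist(bot);P=cloud(c)
m=(c["depth"]>0)&(P[...,2]>.11)&(P[...,2]<.2)&(P[...,0]>.39)&(P[...,0]<.62)&(abs(P[...,1]+.278)<.035)
n,l,st,ce=cv2.connectedComponentsWithStats(m.astype(np.uint8))
for i in range(1,n):
    if st[i,4]>100:
        q=P[l==i];t=q[q[:,2]>np.percentile(q[:,2],98)-.004];print(np.median(t[:,2]).round(4),t.mean(0).round(4))
c=bot.read_camera("top");P=cloud(c);ok=c["depth"]>0
for x in (.49,.53,.57,.61,.65):print(x,[np.median(P[ok&(abs(P[...,0]-x)<.008)&(abs(P[...,1]-y)<.006)][:,2]).round(4) for y in (.009,.05,.1,.14)])
a=np.load("top0.npz")["color"].astype(int);d=abs(c["color"].astype(int)-a).sum(2)>90
k,l,st,ce=cv2.connectedComponentsWithStats(d.astype(np.uint8));print([(st[i].tolist()) for i in range(1,k) if st[i,4]>25])
E
```

```text
38.35 [ 0.52468252 -0.27756627  0.25882001] 0.08513163335470343
0.1621 [ 0.4356 -0.2781  0.1621]
0.1653 [ 0.4945 -0.2789  0.1652]
0.1551 [ 0.5543 -0.2798  0.155 ]
0.49 [np.float64(0.0745), np.float64(0.0743), np.float64(0.0757), np.float64(0.0748)]
0.53 [np.float64(0.0754), np.float64(0.0761), np.float64(0.0763), np.float64(0.0754)]
0.57 [np.float64(0.0759), np.float64(0.0764), np.float64(0.0774), np.float64(0.0754)]
0.61 [np.float64(0.0759), np.float64(0.0762), np.float64(0.0769), np.float64(0.0745)]
0.65 [np.float64(0.0757), np.float64(0.0752), np.float64(0.0761), np.float64(0.0751)]
[[428, 134, 137, 113, 3632], [272, 144, 66, 78, 1091], [264, 150, 5, 66, 149], [297, 164, 29, 31, 532], [260, 164, 280, 236, 28521], [281, 172, 4, 40, 65], [511, 174, 25, 22, 182], [554, 176, 6, 11, 27], [556, 177, 8, 18, 49], [537, 181, 15, 33, 238], [468, 212, 20, 14, 200], [100, 259, 167, 141, 7508], [58, 296, 88, 104, 5742], [11, 316, 23, 22, 124], [2, 323, 40, 57, 1002], [34, 324, 22, 18, 258], [39, 341, 10, 6, 35], [32, 346, 22, 19, 184], [355, 352, 10, 21, 30], [29, 375, 14, 15, 126], [30, 390, 20, 10, 118], [54, 393, 9, 7, 40], [345, 392, 12, 8, 39], [359, 393, 12, 7, 30]]
```

The driver hangs upright in its hole with its top at 0.165. The neighbouring handles are unmoved, the cover is shut and the robot is clear. Handing in.

```bash
python3 -c "
from bench import bot
print(bot.close_job())"
```

```text
the job is handed in; nothing more can be done
None
```

The job is handed in at about 38 s: the cover is shut, both screws are home against their stops, and the driver is back upright in its rack hole; on the way, the wedged blade lifted the cover to about 0.33 rad after screw A, so I pushed it shut again and re-checked A at its stop before doing B.

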